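# Free the child-locked bench cupboard with the push stick

## Robot

A 6-joint arm with a two-finger parallel gripper is mounted at the origin on the work surface. World frame = base frame: x ahead of the robot, y to its left, z up, the work surface at z = 0. Lengths are in m, angles in rad, forces in N, time in s.
With the tool pointing down it reaches from about 0.35 to 1 m from the base axis. Payload 7.1 kg.
Tool frame: the origin (TCP) lies on the centre line of the jaws, within the pads' length; the fingertips stand 25 mm ahead of it and the grasp point (between the pads) lies 6 mm ahead of it (tcp_to_tips is the distance from the TCP to the fingertips, in m); z points along the fingers, y is the line along which they close (so a half turn about z gives the same grasp; the last joint's range is limited). The gripper opens to 85 mm and grips with 20 to 120 N. Pads are 22 mm wide; open, the fingers measure 114 mm over their backs; the gripper's body (76 mm by 85 mm) begins 54 mm behind the grasp point. The pads swing forward as they close: fully open they stand 13 mm farther back than shut.
Start: joints at [-0.019, 0.423, 1.63, -0, 1.089, -0.019], TCP at [0.625, 0, 0.256] pointing down, gripper open.
Joint ranges: [-3, 3], [-0.9, 2.11], [0.09, 2.58], [-1.31, 4.45], [0.11, 2.69], [-2.54, 2.54]. Speed limits (rad/s): [2.39, 2.39, 3.01, 3.14, 3.14, 3.14].

## Interface

Orientations are given as a rotation vector (axis times angle).
In Python, from workcell import read_state, get_image, job_done, tcp_to_tips gives the robot as it stands.
- The arm moves only by the shell command python3 -m jog 'ROWS' [FORCE]. ROWS is JSON, a list that holds one entry, the list of rows, each a list of 5 numbers: the opening, from 0 (shut) to 1 (fully open), then the shift along the tool's x, y, z in cm, then the turn about the tool's z in rad. A call has 1 to 5 rows; each row shifts and turns the commanded pose from where the row before left it, along the tool's axes as they then stand; what a row does not reach is not made up. A row lasts 1/12 s, in which the tool goes at most 41.7 mm and 7.16 degrees, less where a joint would pass 70% of its speed; a pose out of reach is approached as far as the arm can. A call with a gripper value outside its range is refused whole. The fingers move at their own pace and stop on an object; FORCE is the grip in N (left out, the last holds). Time passes only in rows, so rows that do not move let the fingers close. It gives the time, the measured TCP pose, the force, the opening and the grip force at its end, in the units of the state.
- read_state(): the state, without advancing time (a new reading comes with each control period).
- get_image(name): name is "scene" or "side" or "wrist"; returns a dict with "color" (384x512x3 uint8, red, green, blue), "camera_matrix" (3x3 intrinsics, pixels), "pose" (4x4, takes a point from camera to world coordinates); the wrist camera has in their place "tool_from_camera" (4x4, takes a point from camera to tool coordinates, whose origin is the TCP and whose axes are the flange's). Camera axes: x right, y down, z forward; pixel columns grow to the right and rows downward; lengths in m; the calibration is good to about 2 mm. The wrist camera is an equidistant fisheye: a pixel r from the principal point sees the ray r / f radians off the axis. A picture is of the moment at which its call begins: read the wrist's pose just before it. There is no depth.
- job_done(): hands the job in; it is judged then, once.
The state is a dict: "t": time; "qpos": joint angles; "joint_velocities": joint speeds; "effort": joint torques, N m; "tool_pos": TCP position; "tcp_rot": TCP orientation; "wrist_force": force on the tool from outside, world axes, zero at the start; "torque": the same for the moment, N m; "finger_gap": finger opening in m; "finger_force": force on a finger pad.
Only numpy, scipy, OpenCV 4.12 (cv2) and the standard library are available. Lean on these libraries where they do the work, as an engineer would, in place of code of your own. Each camera call takes 0.05 s, during which the arm holds its last target. There are 200 camera calls.

## Task

Open the child-locked little cupboard wide, until its door stands about square to the front. Lift the push stick out of its keeper by its narrow edges, stand it upright on the cork coaster and let go, take it again across its flat faces, and press the orange hook down with it through the gap in the cupboard top until the door springs ajar. Leave the stick standing upright on the coaster, and do not disturb the bento, jar, timer and chopsticks.

Things in the scene. Friction and masses are not known exactly. Their poses are not given: they have to be found in the camera images.
- cupboard: white fixed bench cupboard, 160 (x) x 220 (y) x 130 mm tall, wooden top, blue door on its front. Origin: centre of its underside; its front face lies at its own x = -80 mm and looks along its -x (towards the robot, give or take its yaw). It carries the gap, the hook and the door. A spring plunger inside pushes the door ajar once the hook is down.
- slot (a point): centre of the mouth of the gap in the cupboard's top, level with the top (130 mm up); axes as the cupboard's. The gap is 34 mm along x and 66 mm along y. At both y ends a grey guard cheek, 8 mm thick and 44 mm long in x, stands 40 mm above the top: fingers cannot go down beside the stick's narrow edges there. The x sides are open. The hook lies deep in the gap.
- hook_rib (a point): crest of the rounded orange press rib on the hook, seen in the gap: it runs 50 mm along y under the middle of the gap, 55 mm below the gap's mouth (75 mm above the bench) when the hook is up. Press it straight down with the stick's foot.
- hook (a joint): angle of the orange sprung hook, a hinged arm under the gap: 0 at rest (latched), positive pressed down, stop at 0.24 rad. Its press rib is 50 mm from its hinge (1 mm down = 0.02 rad). The door is let go at about 0.10 rad, 5 mm down; it takes about 2 N to start, 5 N there and 10 N at the stop (12 mm). It springs up again when let go.
- door (a joint): opening angle of the blue door, 0 shut, up to 1.7 rad; it swings towards the robot about an upright hinge at the front left (+y) corner of the cupboard. When the hook lets go it springs to about 0.6 rad and stays where it is left (stiff hinge, below 0.5 N at the free edge).
- door_hinge (a point): point on the door's hinge axis, 122 mm up (door's top edge), in the plane of the door's inner face. Turns with the door: own -y points to its free edge, -x out of its outer face. Door 218 mm wide, 120 tall, panel 14 thick. A steel bracket sticks 27 mm out behind it, 123 to 157 mm from the hinge, 75 to 93 mm up; a bar handle on the outer face lies 165 to 205 mm from the hinge, 85 mm up.
- door_corner (a point): point on the door's top edge (middle of the thickness), 190 mm from the hinge axis, 28 mm from the free edge; axes as door_hinge. Nothing stands behind the door here: once ajar, closed fingertips can go down behind its top edge and sweep it open.
- stick_center (a point): centre (half-way up) of the push stick, a loose upright block of pale wood with a red foot, 120 mm tall, about 0.12 kg. z up. Grip head: upper 45 mm, 16 mm thick (own x) and 56 mm wide (own y). Below it the shaft, 75 mm long, 22 mm (x) x 44 mm (y), its lowest 30 mm red. Stands on its own on its flat foot.
- stick: the push stick again; origin at the centre of the underside of its foot.
- keeper: fixed wooden keeper in which the stick stands at the start, on a 6 mm floor between two walls 52 mm long (y), 10 mm thick and 120 mm high, 30 mm apart along its x: the stick's flat faces are covered, its narrow edges (its y ends) are free. The stick must be lifted 125 mm to clear it. Origin: centre of its underside.
- coaster_top (a point): centre of the top of the fixed round cork coaster, 100 mm across, 6 mm thick.
- bento: closed purple bento, 88 x 133 x 56 mm, loose bystander; origin under its centre.
- jar: closed glass mini jar, 54 mm across, 75 mm tall, loose bystander; origin under its centre.
- timer: chrome round timer with a knob, 64 mm across, 55 mm tall, loose bystander; origin under its centre.
- chopsticks: pair of red chopsticks on a white rest, 207 x 50 x 17 mm, loose bystander; origin under its centre.
Things that resemble listed ones, but are neither listed nor needed, are in the scene too. There is more than one size of the part that bears coaster_top; the job needs the largest. Of the things that look like the stick, the smaller one is meant.

How it is judged:
On the way, in this order (a step that is already met when the one before it is completed fails the run):
1. the stick stands upright on the coaster, let go (horizontal distance between stick and coaster_top below 0.045 m and height (world z) of stick below 0.012 m and angle between stick's own z axis and vertical below 0.1 rad and contact force between the fingers and stick below 0.1 N), for 0.2 s.
2. the stick holds the hook down and the door has sprung ajar (value of joint hook above 0.08 rad and contact force between stick and cupboard above 0.5 N and value of joint door above 0.1 rad), for 0.1 s.
At the end, for the whole second after the job is handed in: The door is open beyond 1.15 rad (66 degrees), the hook has sprung back up (below 0.05 rad), and the stick stands upright (within 0.1 rad) and at rest on the coaster, its centre within 45 mm of the coaster's (value of joint door above 1.15 rad and value of joint hook below 0.05 rad and horizontal distance between stick and coaster_top below 0.045 m and height (world z) of stick below 0.012 m and angle between stick's own z axis and vertical below 0.1 rad and linear speed of stick below 0.02 m/s); the robot touches nothing.
It fails at once if the bento, jar, timer or chopsticks are moved more than 20 mm or the jar or timer tipped (distance of any of bento, jar, timer, chopsticks from where it was at the start of the episode above 0.02 m or angle between any of jar, timer's own z axis and vertical above 0.5 rad).
It also fails if it takes over 72 s, if anything falls off the work surface, if the arm or the gripper's body presses on something with over 40 N, if the wrist force passes 120 N, or if a joint passes its speed limit or range.

## Working session

There is one attempt and no reset: what is moved stays moved. The work goes in short steps, Python scripts to look and compute and a shell command to move; the robot and the scene stay as the last step left them, time stands still between calls to the robot, and variables do not carry over. Pictures are saved under pics/ and viewed, at most 11 in all, crops included, and the job is handed in when it is done.

```bash
mkdir -p pics
cat > h.py <<'E'
import numpy as np, cv2
from workcell import *
from scipy.spatial.transform import Rotation as R
def snap(n,fn):
    s=read_state(); d=get_image(n); cv2.imwrite('pics/'+fn,d['color'][:,:,::-1]); d['s']=s
    np.save('pics/'+fn+'.npy',d,allow_pickle=True); return d
def load(fn): return np.load('pics/'+fn+'.npy',allow_pickle=True).item()
def ray(d,u,v):
    K=np.array(d['camera_matrix'])
    x=(u-K[0,2])/K[0,0]; y=(v-K[1,2])/K[1,1]
    if 'pose' in d:
        P=np.array(d['pose']); r=np.array([x,y,1])
    else:
        T=np.eye(4); T[:3,:3]=R.from_rotvec(d['s']['tcp_rot']).as_matrix(); T[:3,3]=d['s']['tool_pos']
        P=T@np.array(d['tool_from_camera']); th=np.hypot(x,y); r=np.array([np.sin(th)*x/th,np.sin(th)*y/th,np.cos(th)]) if th>0 else np.array([0,0,1.])
    r=P[:3,:3]@r; return P[:3,3],r
def onz(d,u,v,z):
    o,r=ray(d,u,v); return np.round(o+r*(z-o[2])/r[2],4)
E
python3 - <<'E'
from h import *
a=snap('scene','s1.png');b=snap('side','d1.png');c=snap('wrist','w1.png')
for x in (a,b): print(np.round(x['camera_matrix'],1).tolist(),np.round(x['pose'],3).tolist())
print(np.round(c['camera_matrix'],1).tolist(),np.round(c['tool_from_camera'],3).tolist(),c['s'],tcp_to_tips)
cv2.imwrite('pics/m1.png',np.vstack([np.hstack([cv2.resize(x['color'],(400,300)) for x in (a,b)]),np.hstack([cv2.resize(c['color'],(400,300)),np.zeros((300,400,3),np.uint8)])])[:,:,::-1])
E
```

```text
[[467.5, 0.0, 246.1], [0.0, 467.5, 193.9], [0.0, 0.0, 1.0]] [[-0.685, 0.627, -0.371, 0.981], [0.729, 0.594, -0.34, 0.292], [0.008, -0.503, -0.864, 1.089], [0.0, 0.0, 0.0, 1.0]]
[[433.1, 0.0, 256.9], [0.0, 433.1, 187.5], [0.0, 0.0, 1.0]] [[0.992, -0.092, 0.088, 0.465], [-0.128, -0.689, 0.713, -0.986], [-0.005, -0.719, -0.695, 0.999], [0.0, 0.0, 0.0, 1.0]]
[[297.3, 0.0, 256.2], [0.0, 297.3, 192.8], [0.0, 0.0, 1.0]] [[-0.0, -0.946, -0.324, 0.083], [1.0, 0.0, -0.001, -0.001], [0.001, -0.324, 0.946, -0.118], [0.0, 0.0, 0.0, 1.0]] {'t': 0.1, 'qpos': array([-1.90028072e-02,  4.23765297e-01,  1.63061486e+00, -1.91911912e-05,
        1.08861478e+00, -1.89937204e-02]), 'joint_velocities': array([-0.00279358, -0.0003791 , -0.00242317,  0.00019221, -0.00057374,
       -0.00010018]), 'effort': array([ 5.57094211e-05, -5.58422327e+01, -2.82446283e+01, -1.17158891e-05,
        3.01709355e-03, -1.51726192e-05]), 'tool_pos': array([6.24535094e-01, 2.81064843e-05, 2.55622356e-01]), 'tcp_rot': array([-2.22073540e+00, -2.22073501e+00,  1.54640919e-03]), 'wrist_force': array([-0.03960203,  0.39071657,  0.08361554]), 'torque': array([ 0.03692893, -0.0068215 ,  0.0176358 ]), 'finger_force': 0.0, 'finger_gap': 0.08555617295428392} 0.025
```

View pics/s1.png

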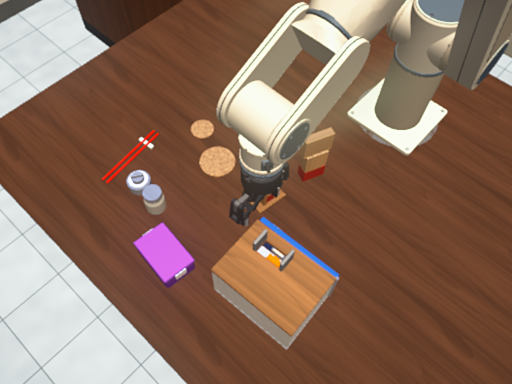

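View pics/d1.png

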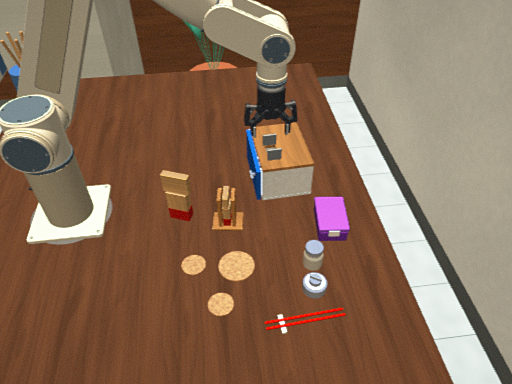

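View pics/w1.png

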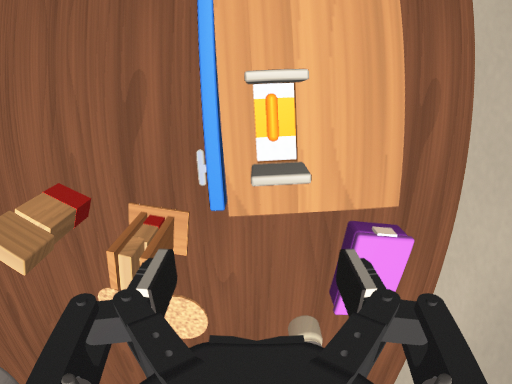

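Scene: the smaller stick stands in the keeper (side px 227,205). The free-standing larger one is a decoy (side 177,195). There are three coasters: the large one at side (237,265), and smaller ones at (193,264) and (221,304). The bystanders sit to the right, with the cupboard under the gripper.

Run:
```python
from h import *
for fn in ('d1.png','s1.png'):
    d=load(fn); c=d['color']; hsv=cv2.cvtColor(c,cv2.COLOR_RGB2HSV)
    pts=[(237,265),(193,264),(221,304)] if fn[0]=='d' else [(217,161),(202,129)]
    for p in pts: print(fn,p,c[p[1],p[0]],onz(d,*p,.006))
    m=cv2.inRange(hsv,(10,70,140),(22,180,255))
    n,l,s,ce=cv2.connectedComponentsWithStats(m)
    for i in range(1,n):
        if s[i,4]>120: print(s[i],ce[i].round(1),onz(d,*ce[i],.006))
d=load('d1.png')
print('keeper',onz(d,227,190,.12),'decoy',onz(d,180,215,0)); 
d=load('w1.png')
for p in [(130,205),(188,211),(187,254),(126,262),(165,221)]: print(p,onz(d,*p,.006))
for p in [(246,73),(308,71),(251,178),(310,175)]: print('cheek',p,onz(d,*p,.17))
for p in [(228,215),(216,0),(399,207)]: print('top',p,onz(d,*p,.13))
for p in [(225,208),(211,210),(212,0)]: print('door',p,onz(d,*p,.122))
for p in [(272,95),(272,140)]: print('rib',p,onz(d,*p,.075))
x=d['color'][190:350,80:240]; cv2.imwrite('pics/c1.png',cv2.resize(x,(480,480),interpolation=2)[:,:,::-1])
```

```text
d1.png (237, 265) [244 203 136] [ 0.4969 -0.2681  0.006 ]
d1.png (193, 264) [225 170 113] [ 0.3754 -0.2486  0.006 ]
d1.png (221, 304) [242 196 132] [ 0.4443 -0.3844  0.006 ]
[  5  31  18  32 148] [14. 46.] [-0.4841  1.2047  0.006 ]
[190  62  47   9 201] [213.   65.9] [0.4929 0.8655 0.006 ]
[ 253  122   61   49 1776] [282.8 146.7] [0.7127 0.2323 0.006 ]
[159 170  30  11 184] [173.9 174.7] [0.3193 0.1321 0.006 ]
[162 181  26  30 464] [175.  194.8] [0.3237 0.0336 0.006 ]
[222 185  14  28 221] [227.2 197.1] [0.4908 0.0009 0.006 ]
[212 212  32  18 299] [228.3 221.7] [ 0.4858 -0.105   0.006 ]
[218 251  37  31 891] [236.1 265.5] [ 0.4944 -0.2694  0.006 ]
[181 255  25  20 404] [193.2 264.3] [ 0.3758 -0.2497  0.006 ]
[207 292  27  24 506] [220.3 303.7] [ 0.4426 -0.3834  0.006 ]
s1.png (217, 161) [236 185 129] [ 0.4937 -0.2659  0.006 ]
s1.png (202, 129) [235 184 126] [ 0.4442 -0.3773  0.006 ]
[190 119  24  20 368] [201.9 128.4] [ 0.4427 -0.3791  0.006 ]
[304 127  32  45 916] [318.1 147.7] [ 0.2629 -0.0893  0.006 ]
[199 146  37  31 887] [216.9 161. ] [ 0.4938 -0.266   0.006 ]
[257 190  29  23 182] [270.  201.9] [ 0.4896 -0.0708  0.006 ]
[ 211  219  125  117 6551] [274.1 278.9] [0.6427 0.0789 0.006 ]
keeper [ 0.4896 -0.0835  0.12  ] decoy [ 0.3389 -0.052   0.    ]
(130, 205) [ 0.4446 -0.0612  0.006 ]
(188, 211) [ 0.5304 -0.0691  0.006 ]
(187, 254) [ 0.5224 -0.1373  0.006 ]
(126, 262) [ 0.4196 -0.1575  0.006 ]
(165, 221) [ 0.4954 -0.0847  0.006 ]
cheek (246, 73) [0.6169 0.0982 0.17  ]
cheek (308, 71) [0.6587 0.1004 0.17  ]
cheek (251, 178) [0.62   0.0245 0.17  ]
cheek (310, 175) [0.6624 0.0269 0.17  ]
top (228, 215) [ 0.5984 -0.0214  0.13  ]
top (216, 0) [0.5911 0.1648 0.13  ]
top (399, 207) [ 0.7605 -0.0146  0.13  ]
door (225, 208) [ 0.595  -0.0178  0.122 ]
door (211, 210) [ 0.5819 -0.0199  0.122 ]
door (212, 0) [0.5866 0.1676 0.122 ]
rib (272, 95) [0.6392 0.083  0.075 ]
rib (272, 140) [0.6395 0.0374 0.075 ]
```

View pics/c1.png

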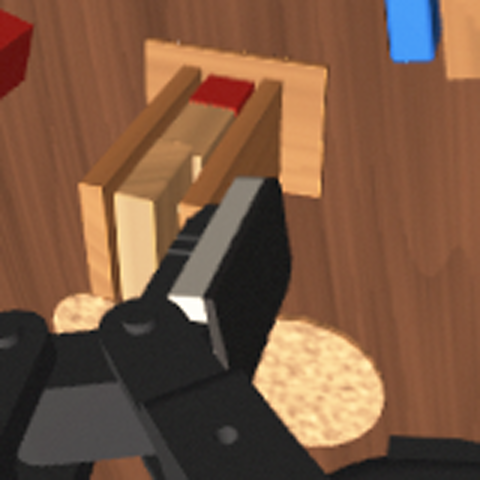

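The crop shows the small pale stick with the red foot between the keeper's walls, and the keeper is turned about -5°. That is the stick I want. I'll move above it for a closer look.

```bash
python3 -m jog '[[[1,-1.7,-2.7,0,0],[1,-1.7,-2.7,0,0],[1,-1.7,-2.7,0,0],[1,-1.7,-2.7,0,0],[1,-1.7,-2.7,0,0]]]' 40
python3 -m jog '[[[1,0,0,0,0.12],[1,0,0,0,0.12],[1,0,0,0,0.12],[1,0,0,0,0.12],[1,0,0,0,0.12]]]'
python3 -m jog '[[[1,0,0,0,0.12],[1,0,0,0,0.12],[1,0,0,0,0.12],[1,0,0,0,0.12],[1,0,0,0,0.12]]]'
python3 -m jog '[[[1,0,0,0,0.12],[1,0,0,0,0.12],[1,0,0,0,0.12],[1,0,0,0,0.1],[1,0,0,0,0]]]'
python3 - <<'E'
from h import *
d=snap('wrist','w2.png'); print(d['s']['tool_pos'],R.from_rotvec(d['s']['tcp_rot']).as_matrix().round(3).tolist(),d['s']['qpos'])
E
```

```text
t: 0.57
tool_pos: [0.4884, -0.0854, 0.256]
tcp_rot: [-2.221, -2.222, 0.001]
wrist_force: [0.1, -0.5, -0.1]
finger_gap: 0.0851
finger_force: 0.0
t: 0.98
tool_pos: [0.4898, -0.0851, 0.2562]
tcp_rot: [-2.783, -1.457, 0.0]
wrist_force: [-0.2, -0.6, 0.8]
finger_gap: 0.0854
finger_force: 0.0
t: 1.4
tool_pos: [0.4898, -0.0849, 0.2562]
tcp_rot: [-3.089, -0.57, 0.001]
wrist_force: [-0.8, 0.2, 0.2]
finger_gap: 0.0852
finger_force: 0.0
t: 1.82
tool_pos: [0.4898, -0.0849, 0.2562]
tcp_rot: [-3.138, 0.146, 0.001]
wrist_force: [-0.6, 0.1, -0.1]
finger_gap: 0.0856
finger_force: 0.0
[ 0.48981421 -0.08494648  0.25615742] [[0.996, -0.093, -0.0], [-0.093, -0.996, 0.0], [-0.0, -0.0, -1.0]] [-1.95643832e-01  2.35628399e-01  1.90753939e+00 -3.00348798e-05
  9.98840319e-01  1.46783481e+00]
```

View pics/w2.png

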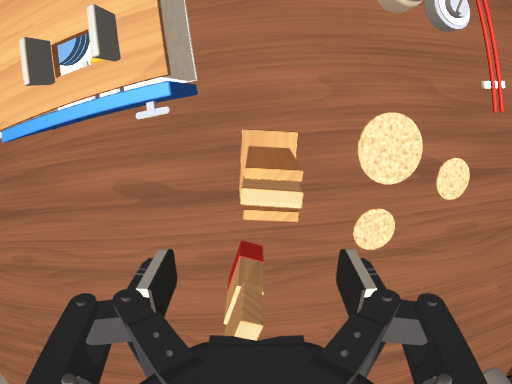

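The keeper is at px (270,175). Its stick's pale top face spans about (241..303, 189..208). The larger decoy is at (245,290), and the large coaster at (390,148).

Run:
```python
from h import *
d=load('w2.png'); c=d['color']
hsv=cv2.cvtColor(c,cv2.COLOR_RGB2HSV)
for y in range(124,226,4): print(y,[hsv[y,x].tolist() for x in (250,270,290)])
for p in [(241,189),(302,193),(303,208),(241,204)]: print(onz(d,*p,.126))
m=cv2.inRange(hsv,(10,60,170),(22,160,255))[100:200,345:435]
cs=cv2.findContours(m,0,2)[0]; k=max(cs,key=cv2.contourArea).reshape(-1,2)+[345,100]
w=np.array([onz(d,*p,.006)[:2] for p in k.astype(float)],np.float32); print('coaster',cv2.minEnclosingCircle(w))
```

```text
124 [[11, 139, 150], [11, 142, 158], [10, 142, 165]]
128 [[11, 141, 164], [11, 143, 159], [10, 138, 155]]
132 [[15, 133, 241], [17, 130, 246], [17, 136, 243]]
136 [[15, 135, 240], [16, 131, 246], [18, 124, 250]]
140 [[15, 134, 239], [16, 132, 246], [18, 124, 250]]
144 [[15, 135, 238], [16, 130, 247], [17, 124, 250]]
148 [[13, 162, 146], [13, 163, 149], [16, 131, 247]]
152 [[13, 161, 146], [13, 166, 149], [13, 164, 143]]
156 [[13, 160, 145], [13, 164, 149], [12, 163, 144]]
160 [[12, 164, 148], [13, 160, 148], [12, 163, 147]]
164 [[13, 162, 148], [13, 165, 150], [13, 161, 149]]
168 [[17, 144, 245], [13, 165, 141], [12, 162, 153]]
172 [[18, 123, 251], [17, 127, 249], [18, 124, 251]]
176 [[18, 123, 252], [17, 127, 249], [16, 131, 244]]
180 [[15, 138, 159], [14, 144, 186], [14, 145, 221]]
184 [[14, 136, 165], [15, 138, 155], [14, 139, 160]]
188 [[16, 129, 201], [14, 137, 155], [14, 137, 164]]
192 [[21, 81, 251], [21, 82, 251], [21, 100, 249]]
196 [[21, 83, 250], [21, 83, 250], [20, 82, 251]]
200 [[21, 80, 252], [21, 80, 251], [21, 81, 251]]
204 [[24, 54, 254], [22, 74, 253], [22, 74, 253]]
208 [[12, 161, 152], [12, 160, 148], [15, 146, 173]]
212 [[18, 122, 252], [17, 128, 249], [17, 143, 244]]
216 [[18, 124, 251], [17, 128, 250], [16, 132, 243]]
220 [[12, 146, 180], [15, 145, 237], [16, 130, 246]]
224 [[10, 141, 159], [11, 141, 159], [11, 143, 161]]
[ 0.4921 -0.0721  0.126 ]
[ 0.4834 -0.1258  0.126 ]
[ 0.4689 -0.1261  0.126 ]
[ 0.478  -0.0705  0.126 ]
coaster ((0.4919237196445465, -0.26776421070098877), 0.05136527121067047)
```

Run:
```python
from h import *
d=load('w2.png'); hsv=cv2.cvtColor(d['color'],cv2.COLOR_RGB2HSV)
m=cv2.inRange(hsv,(19,30,225),(26,115,255)); m[:180]=0;m[215:]=0;m[:,:225]=0;m[:,320:]=0
ys,xs=np.where(m); w=np.array([onz(d,float(x),float(y),.126)[:2] for x,y in zip(xs,ys)],np.float32)
r=cv2.minAreaRect(w*1000); print(r, R.from_rotvec(d['s']['tcp_rot']).as_matrix()[:2,0])
c=np.array(r[0])/1000; Rm=R.from_rotvec(d['s']['tcp_rot']).as_matrix(); print('shift tool cm',Rm.T@np.array([*(c-d['s']['tool_pos'][:2]),0])*100)
```

```text
((485.59466552734375, -98.74944305419922), (54.47580337524414, 25.57599639892578), 83.65943145751953) [ 0.99570949 -0.09253348]
shift tool cm [-2.92420516e-01  1.41341893e+00  9.67466510e-05]
```

Run:
```python
from h import *
d=load('w2.png'); hsv=cv2.cvtColor(d['color'],cv2.COLOR_RGB2HSV)
m=cv2.inRange(hsv,(19,30,225),(26,115,255)); m[:180]=0;m[215:]=0;m[:,:225]=0;m[:,320:]=0
m=cv2.morphologyEx(m,cv2.MORPH_OPEN,np.ones((5,5)))
n,l,s,ce=cv2.connectedComponentsWithStats(m); i=1+s[1:,4].argmax(); print(s)
ys,xs=np.where(l==i); w=np.array([onz(d,float(x),float(y),.126)[:2] for x,y in zip(xs,ys)],np.float32)
r=cv2.minAreaRect(w*1000); print(r)
# mid-line of the band
cols=range(246,299,4); mid=np.array([onz(d,float(x),float(ys[xs==x].mean()),.126) for x in cols]); p=np.polyfit(mid[:,1],mid[:,0],1); print('yaw',-np.arctan(p[0])*57.3, mid[[0,-1]])
```

```text
[[     0      0    512    384 195650]
 [   241    189     61     19    958]]
((481.23150634765625, -98.09733581542969), (54.61896514892578, 14.966089248657227), 80.61089324951172)
yaw -9.2528144162702 [[ 0.4847 -0.0758  0.126 ]
 [ 0.4775 -0.1219  0.126 ]]
```

```bash
python3 -m jog '[[[1,0,0,0,0.069],[1,-0.63,1.46,0,0],[1,0,0,3,0],[1,0,0,3,0],[1,0,0,3,0]]]' 40
python3 -m jog '[[[1,0,0,3,0],[1,0,0,2.6,0],[1,0,0,0,0],[0,0,0,0,0],[0,0,0,0,0]]]' 40
python3 -m jog '[[[0,0,0,0,0],[0,0,0,0,0],[0,0,0,0,0],[0,0,0,0,0],[0,0,0,0,0]]]' 40
```

```text
t: 2.28
tool_pos: [0.4818, -0.0987, 0.1659]
tcp_rot: [3.132, -0.243, 0.003]
wrist_force: [0.3, -0.5, -0.5]
finger_gap: 0.0855
finger_force: 0.0
t: 2.7
tool_pos: [0.4822, -0.0986, 0.1113]
tcp_rot: [3.132, -0.246, 0.002]
wrist_force: [-0.2, 0.3, 0.9]
finger_gap: 0.0639
finger_force: 0.0
t: 3.12
tool_pos: [0.4827, -0.0986, 0.112]
tcp_rot: [3.131, -0.248, 0.005]
wrist_force: [-0.7, 0.1, 8.1]
finger_gap: 0.0557
finger_force: 43.3
```

```bash
python3 -m jog '[[[0,0,0,-1,0],[0,0,0,-2,0],[0,0,0,-3,0],[0,0,0,-3,0],[0,0,0,-3,0]]]' 40
python3 -m jog '[[[0,0,0,-2,0],[0,0,0,-0.5,0],[0,0,0,0,0]]]' 40
python3 - <<'E'
from h import *
d=snap('side','d2.png'); s=d['s']; print(s['tool_pos'],s['tcp_rot'],s['wrist_force'])
cv2.imwrite('pics/c2.png',cv2.resize(d['color'][90:290,140:340],(600,600))[:,:,::-1])
Rm=R.from_rotvec(s['tcp_rot']).as_matrix(); print(Rm.T@np.array([.4925-s['tool_pos'][0],-.267-s['tool_pos'][1],0])*100)
E
```

```text
t: 3.53
tool_pos: [0.4809, -0.0983, 0.2323]
tcp_rot: [-3.132, 0.248, 0.0]
wrist_force: [0.0, -0.4, -1.9]
finger_gap: 0.0551
finger_force: 43.1
t: 3.78
tool_pos: [0.4821, -0.0986, 0.2573]
tcp_rot: [3.131, -0.248, 0.006]
wrist_force: [0.5, -0.0, -1.4]
finger_gap: 0.0555
finger_force: 43.2
[ 0.48214226 -0.09856725  0.25732789] [ 3.13114825 -0.24800717  0.00635633] [ 0.49886065 -0.0244252  -1.41645631]
[ 3.67437519 16.47019433  0.02011243]
```

View pics/c2.png

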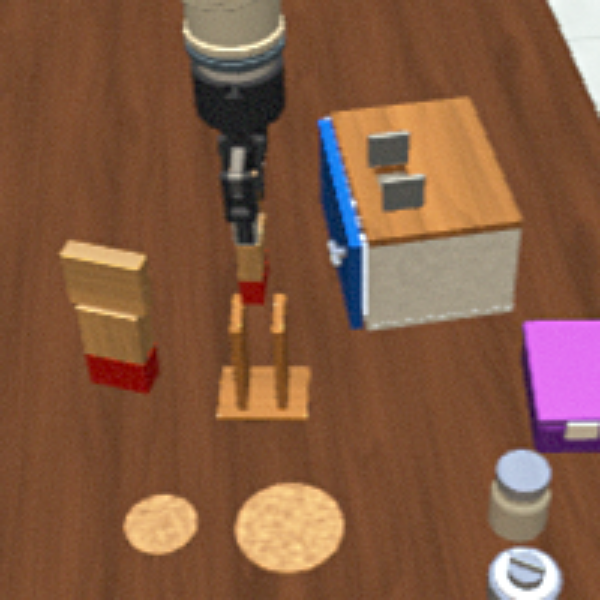

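The stick is lifted clear of the keeper and hangs upright. Next I carry it to the large coaster.

```bash
python3 -m jog '[[[0,0.4,1.8,0,0],[0,0.7,3.3,0,0],[0,0.8,3.6,0,0],[0,0.8,3.6,0,0],[0,0.6,2.7,0,0]]]' 40
python3 -m jog '[[[0,0.35,1.5,0,0],[0,0,0,0,0],[0,0,0,3,0],[0,0,0,3,0],[0,0,0,3,0]]]' 40
python3 -m jog '[[[0,0,0,3,0],[0,0,0,1.2,0],[0,0,0,0.6,0],[0,0,0,0,0],[0,0,0,0,0]]]' 40
```

```text
t: 4.25
tool_pos: [0.4894, -0.2536, 0.2531]
tcp_rot: [-3.131, 0.249, 0.005]
wrist_force: [0.8, -0.1, -0.9]
finger_gap: 0.0555
finger_force: 43.2
t: 4.67
tool_pos: [0.4908, -0.2658, 0.1635]
tcp_rot: [-3.131, 0.248, 0.001]
wrist_force: [-0.5, 0.3, -2.5]
finger_gap: 0.0552
finger_force: 43.4
t: 5.08
tool_pos: [0.492, -0.267, 0.118]
tcp_rot: [3.132, -0.248, 0.001]
wrist_force: [0.6, -0.9, -1.2]
finger_gap: 0.0556
finger_force: 43.1
```

```bash
python3 -m jog '[[[0,0,0,0.3,0],[0,0,0,0,0]]]' 40
python3 -m jog '[[[0,0,0,0.2,0],[0,0,0,0,0]]]' 40
python3 -m jog '[[[0,0,0,0.2,0],[0,0,0,0,0]]]' 40
```

```text
t: 5.25
tool_pos: [0.4922, -0.2674, 0.1155]
tcp_rot: [3.131, -0.248, 0.003]
wrist_force: [0.2, 0.3, -0.5]
finger_gap: 0.0555
finger_force: 43.2
t: 5.42
tool_pos: [0.4917, -0.2673, 0.1128]
tcp_rot: [3.131, -0.248, 0.001]
wrist_force: [-0.7, -0.9, -0.4]
finger_gap: 0.0552
finger_force: 43.2
t: 5.58
tool_pos: [0.4921, -0.2674, 0.112]
tcp_rot: [3.131, -0.248, 0.002]
wrist_force: [-2.9, 3.4, 13.8]
finger_gap: 0.0557
finger_force: 44.9
```

```bash
python3 -m jog '[[[0.7,0,0,-0.1,0],[1,0,0,0,0],[1,0,0,0,0],[1,0,0,0,0],[1,0,0,0,0]]]' 40
python3 -m jog '[[[1,0,0,-2,0],[1,0,0,-3,0],[1,0,0,-4,0],[1,0,0,-4,0],[1,0,0,-1,0]]]'
python3 -m jog '[[[1,0,0,0,-0.12],[1,0,0,0,-0.12],[1,0,0,0,-0.12],[1,0,0,0,-0.12],[1,0,0,0,-0.12]]]'
python3 -m jog '[[[1,0,0,0,-0.12],[1,0,0,0,-0.12],[1,0,0,0,-0.12],[1,0,0,0,-0.12],[1,0,0,0,-0.12]]]'
python3 -m jog '[[[1,0,0,0,-0.12],[1,0,0,0,-0.12],[1,0,0,0,-0.12],[1,0,0,0,0],[1,0,0,0,0]]]'
python3 - <<'E'
from h import *
d=snap('wrist','w3.png'); print(d['s']['tool_pos'],R.from_rotvec(d['s']['tcp_rot']).as_matrix().round(3).tolist(),d['s']['qpos'])
E
```

```text
t: 6.0
tool_pos: [0.4914, -0.2671, 0.1111]
tcp_rot: [-3.132, 0.248, 0.0]
wrist_force: [-0.2, -0.0, 0.6]
finger_gap: 0.0853
finger_force: 0.0
t: 6.42
tool_pos: [0.494, -0.2685, 0.2573]
tcp_rot: [3.128, -0.248, 0.013]
wrist_force: [1.9, -0.2, 0.4]
finger_gap: 0.0854
finger_force: 0.0
t: 6.83
tool_pos: [0.4914, -0.267, 0.251]
tcp_rot: [-3.063, -0.697, 0.0]
wrist_force: [0.2, 0.2, -0.1]
finger_gap: 0.0857
finger_force: 0.0
t: 7.25
tool_pos: [0.4913, -0.267, 0.2508]
tcp_rot: [-2.72, -1.571, 0.001]
wrist_force: [-0.8, -0.0, -0.1]
finger_gap: 0.0855
finger_force: 0.0
t: 7.67
tool_pos: [0.4914, -0.267, 0.251]
tcp_rot: [-2.404, -2.021, 0.0]
wrist_force: [0.9, -0.2, 0.2]
finger_gap: 0.0851
finger_force: 0.0
[ 0.49137487 -0.26703319  0.25096302] [[0.172, 0.985, -0.0], [0.985, -0.172, 0.0], [0.0, -0.0, -1.0]] [-5.19076351e-01  3.33977538e-01  1.78120521e+00  6.21928250e-06
  1.02690079e+00 -3.46452156e-01]
```

View pics/w3.png

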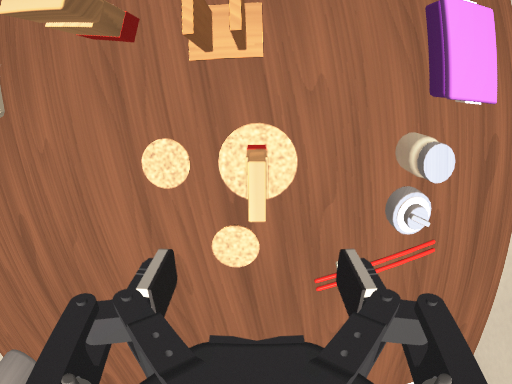

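The stick stands upright on the large coaster (top face px 249-266 x 162-221) and is aligned with the tool. Nothing is near the fingers, so I grip its flat faces now.

```bash
python3 - <<'E'
from h import *
d=load('w3.png'); print([onz(d,*p,.126) for p in [(249,162),(266,162),(266,221),(249,221)]])
print('jar',onz(d,437,162,.075),'timer',onz(d,408,210,.04))
E
python3 -m jog '[[[1,0,0,3,0],[1,0,0,3,0],[1,0,0,3,0],[1,0,0,3,0],[1,0,0,1.5,0]]]' 60
python3 -m jog '[[[1,0,0,0.3,0],[1,0,0,0,0],[0,0,0,0,0],[0,0,0,0,0],[0,0,0,0,0]]]' 60
python3 -m jog '[[[0,0,0,0,0],[0,0,0,0,0],[0,0,0,0,0],[0,0,0,0,0],[0,0,0,0,0]]]' 60
```

```text
[array([ 0.4894, -0.2392,  0.126 ]), array([ 0.5034, -0.2417,  0.126 ]), array([ 0.4947, -0.295 ,  0.126 ]), array([ 0.4797, -0.2924,  0.126 ])]
jar [ 0.6998 -0.2831  0.075 ] timer [ 0.6779 -0.3539  0.04  ]
t: 8.13
tool_pos: [0.4899, -0.2662, 0.113]
tcp_rot: [-2.401, -2.019, 0.002]
wrist_force: [-0.7, 0.4, -0.6]
finger_gap: 0.0852
finger_force: 0.0
t: 8.55
tool_pos: [0.4924, -0.2676, 0.1148]
tcp_rot: [2.4, 2.024, 0.001]
wrist_force: [0.6, 0.8, 0.4]
finger_gap: 0.0521
finger_force: 0.0
t: 8.97
tool_pos: [0.4919, -0.2673, 0.1141]
tcp_rot: [2.4, 2.025, 0.001]
wrist_force: [-0.6, 0.4, 6.3]
finger_gap: 0.0152
finger_force: 59.3
```

```bash
python3 -m jog '[[[0,0,0,-2,0],[0,0,0,-4,0],[0,0,0,-4,0],[0,0,0,-4,0],[0,0,0,-4,0]]]' 60
python3 -m jog '[[[0,0,0,-1,0],[0,0,0,0,-0.1],[0,0,0,0,-0.11],[0,1.6,1,0,0],[0,3.1,2,0,0]]]' 60
python3 -m jog '[[[0,3.5,2.2,0,0],[0,3.5,2.2,0,0],[0,3.5,2.2,0,0],[0,3.5,2.2,0,0],[0,3.1,2,0,0]]]' 60
python3 -m jog '[[[0,3.1,2,0,0],[0,0,0,0,0],[0,0,0,0,0]]]' 60
python3 - <<'E'
from h import *
d=snap('wrist','w4.png'); print(d['s']['tool_pos'],R.from_rotvec(d['s']['tcp_rot']).as_matrix().round(3).tolist(),d['s']['qpos'])
E
```

```text
t: 9.38
tool_pos: [0.4909, -0.2668, 0.2949]
tcp_rot: [-2.4, -2.025, 0.001]
wrist_force: [0.5, -0.4, -1.7]
finger_gap: 0.0155
finger_force: 58.7
t: 9.8
tool_pos: [0.5183, -0.2205, 0.3027]
tcp_rot: [-2.179, -2.263, 0.002]
wrist_force: [0.6, -0.5, -1.2]
finger_gap: 0.0152
finger_force: 58.8
t: 10.22
tool_pos: [0.6208, -0.0412, 0.3024]
tcp_rot: [-2.174, -2.266, 0.001]
wrist_force: [0.7, -0.5, -1.1]
finger_gap: 0.0153
finger_force: 58.8
t: 10.47
tool_pos: [0.6392, -0.01, 0.302]
tcp_rot: [-2.171, -2.269, 0.002]
wrist_force: [-0.8, -0.1, -2.2]
finger_gap: 0.0151
finger_force: 58.9
[ 0.63924589 -0.0100219   0.30203845] [[-0.044, 0.999, -0.002], [0.999, 0.044, -0.0], [0.0, -0.002, -1.0]] [-3.42438947e-02  3.99310160e-01  1.55464812e+00 -1.17240378e-04
  1.18935231e+00 -7.83863367e-02]
```

View pics/w4.png

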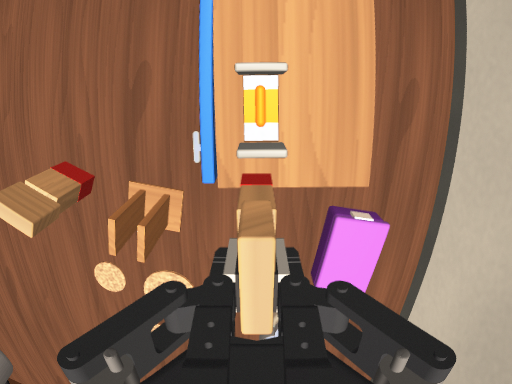

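Run:
```python
from h import *
d=load('w4.png'); c=d['color']; hsv=cv2.cvtColor(c,cv2.COLOR_RGB2HSV)
g=cv2.inRange(hsv,(0,0,60),(180,60,255)); g[:55]=0;g[165:]=0;g[:,:230]=0;g[:,295:]=0
for y in list(range(62,80,2))+list(range(136,162,2)):
    xs=np.where(g[y])[0]; print(y,(xs.min(),xs.max()) if len(xs) else None, hsv[y,260].tolist())
for y in (85,95,105,115,125): 
    w=cv2.inRange(hsv[y:y+1],(8,120,100),(17,190,255))[0]; print('row',y,[(x,hsv[y,x].tolist()) for x in range(238,285,3)] if y==115 else np.where(w[230:290]==0)[0][[0,-1]]+230)
o=cv2.inRange(hsv,(8,200,150),(19,255,255)); o[:80]=0;o[132:]=0;o[:,:250]=0;o[:,272:]=0
ys,xs=np.where(o); print('rib px',xs.mean(),ys.mean(),ys.min(),ys.max(),xs.min(),xs.max(),onz(d,xs.mean(),ys.mean(),.075),onz(d,260,ys.min(),.075),onz(d,260,ys.max(),.075))
print('foot',onz(d,241,174.5,.194),onz(d,273,174.5,.194))
```

```text
62 (np.int64(261), np.int64(262)) [14, 61, 195]
64 (np.int64(235), np.int64(286)) [21, 17, 247]
66 (np.int64(235), np.int64(287)) [19, 18, 245]
68 (np.int64(235), np.int64(286)) [21, 20, 239]
70 (np.int64(235), np.int64(286)) [17, 30, 178]
72 (np.int64(237), np.int64(283)) [23, 32, 71]
74 None [14, 113, 120]
76 (np.int64(243), np.int64(277)) [120, 1, 255]
78 (np.int64(243), np.int64(277)) [120, 1, 255]
136 (np.int64(244), np.int64(278)) [120, 1, 255]
138 (np.int64(244), np.int64(278)) [120, 1, 255]
140 (np.int64(244), np.int64(277)) [0, 5, 242]
142 None [14, 99, 137]
144 (np.int64(240), np.int64(283)) [19, 28, 99]
146 (np.int64(239), np.int64(284)) [19, 28, 99]
148 (np.int64(238), np.int64(285)) [19, 27, 103]
150 (np.int64(237), np.int64(286)) [22, 29, 225]
152 (np.int64(237), np.int64(286)) [20, 19, 245]
154 (np.int64(237), np.int64(286)) [21, 21, 235]
156 (np.int64(237), np.int64(286)) [20, 30, 219]
158 None [13, 125, 214]
160 None [15, 137, 234]
row 85 [243 278]
row 95 [244 277]
row 105 [244 277]
row 115 [(238, [14, 141, 220]), (241, [14, 141, 220]), (244, [22, 194, 253]), (247, [26, 187, 255]), (250, [25, 188, 255]), (253, [26, 187, 255]), (256, [14, 220, 254]), (259, [23, 201, 255]), (262, [21, 210, 255]), (265, [18, 209, 254]), (268, [25, 188, 255]), (271, [25, 188, 255]), (274, [25, 189, 255]), (277, [25, 188, 255]), (280, [15, 137, 235]), (283, [15, 133, 243])]
row 125 [244 278]
rib px 259.99111111111114 105.76 86 125 255 265 [0.6393 0.0605 0.075 ] [0.6383 0.0834 0.075 ] [0.6404 0.038  0.075 ]
foot [0.6254 0.0104 0.194 ] [0.6507 0.0115 0.194 ]
```

Run:
```python
from h import *
d=load('w4.png')
a=[onz(d,*p,.17) for p in [(234.7,63.3),(287.2,63.3),(236.5,157),(286.6,157),(261,70),(261.5,149.3)]]; print(a, (a[0]+a[1]+a[2]+a[3])/4)
b=[onz(d,*p,.13) for p in [(243,75.5),(278.5,75.5),(278.5,125),(243.5,125)]]; print(b,(b[0]+b[1])/2)
```

```text
[array([0.6158, 0.0991, 0.17  ]), array([0.6589, 0.1012, 0.17  ]), array([0.62  , 0.0192, 0.17  ]), array([0.6631, 0.0212, 0.17  ]), array([0.6376, 0.0941, 0.17  ]), array([0.6412, 0.0268, 0.17  ])] [0.63945  0.060175 0.17    ]
[array([0.6211, 0.0914, 0.13  ]), array([0.655, 0.093, 0.13 ]), array([0.6576, 0.0445, 0.13  ]), array([0.6235, 0.0429, 0.13  ])] [0.63805 0.0922  0.13   ]
```

```bash
python3 -m jog '[[[0,3.5,0.2,0,0],[0,3.5,0.2,0,0],[0,0,0,0,0],[0,0,0,0,0]]]' 60
python3 -m jog '[[[0,0,0,1.5,0],[0,0,0,1.5,0],[0,0,0,1.5,0],[0,0,0,1.5,0],[0,0,0,0,0]]]' 60
python3 -m jog '[[[0,0,0,1.5,0],[0,0,0,1.5,0],[0,0,0,1,0],[0,0,0,0.8,0],[0,0,0,0,0]]]' 60
```

```text
t: 10.85
tool_pos: [0.6395, 0.0582, 0.3029]
tcp_rot: [-2.174, -2.267, 0.002]
wrist_force: [-0.2, -0.4, -1.5]
finger_gap: 0.0155
finger_force: 58.9
t: 11.27
tool_pos: [0.6381, 0.0559, 0.24]
tcp_rot: [-2.175, -2.262, 0.007]
wrist_force: [-1.4, -0.3, -1.7]
finger_gap: 0.0155
finger_force: 58.8
t: 11.68
tool_pos: [0.6394, 0.0574, 0.194]
tcp_rot: [-2.175, -2.264, 0.003]
wrist_force: [0.1, 0.2, -1.2]
finger_gap: 0.0154
finger_force: 59.0
```

```bash
python3 -m jog '[[[0,0.2,0,0.6,0],[0,0,0,0.6,0],[0,0,0,0,0]]]' 60
python3 -m jog '[[[0,0,0,0.4,0],[0,0,0,0.3,0],[0,0,0,0,0],[0,0,0,0,0]]]' 60
python3 - <<'E'
from h import *
d=snap('side','d3.png'); cv2.imwrite('pics/c3.png',cv2.resize(d['color'][60:220,210:370],(480,480))[:,:,::-1])
E
```

```text
t: 11.93
tool_pos: [0.6402, 0.0604, 0.1828]
tcp_rot: [2.175, 2.267, -0.0]
wrist_force: [0.7, -0.3, -0.9]
finger_gap: 0.0155
finger_force: 59.0
t: 12.27
tool_pos: [0.6404, 0.0604, 0.1768]
tcp_rot: [2.175, 2.266, 0.001]
wrist_force: [-2.0, -0.4, 4.2]
finger_gap: 0.0152
finger_force: 59.7
```

View pics/c3.png

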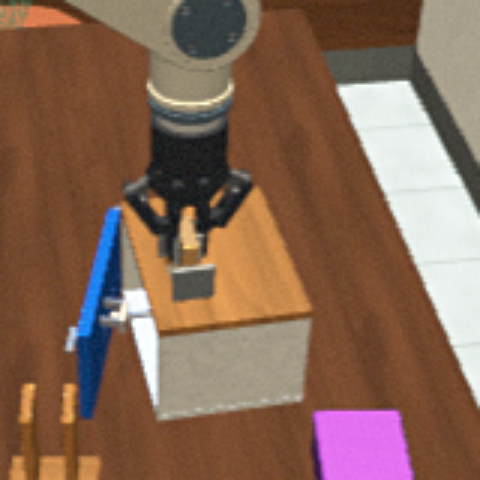

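The door has sprung ajar, with a visible gap at the left edge. I press slightly deeper, hold, then lift out and go back to the coaster.

```bash
python3 -m jog '[[[0,0,0,0.2,0],[0,0,0,0,0],[0,0,0,0,0],[0,0,0,0,0],[0,0,0,0,0]]]' 60
python3 -m jog '[[[0,0,0,-2,0],[0,0,0,-3,0],[0,0,0,-3,0],[0,0,0,-3,0],[0,0,0,-1.5,0]]]' 60
python3 -m jog '[[[0,0,0,-0.2,0],[0,-1.7,-0.9,0,0],[0,-3.2,-1.6,0,0],[0,-3.5,-1.8,0,0],[0,-3.5,-1.8,0,0]]]' 60
python3 -m jog '[[[0,-3.5,-1.8,0,0],[0,-3.5,-1.8,0,0],[0,-3.5,-1.8,0,0],[0,-3.5,-1.7,0,0],[0,-3.2,-1.6,0,0]]]' 60
python3 -m jog '[[[0,-1.7,-0.8,0,0],[0,-1.3,-0.6,0,0],[0,0,0,0,0],[0,0,0,0,0]]]' 60
```

```text
t: 12.73
tool_pos: [0.6405, 0.0603, 0.1749]
tcp_rot: [2.175, 2.266, 0.001]
wrist_force: [-2.6, -0.4, 4.5]
finger_gap: 0.0155
finger_force: 59.9
t: 13.15
tool_pos: [0.6415, 0.0604, 0.303]
tcp_rot: [2.173, 2.264, 0.005]
wrist_force: [0.6, 0.1, -1.8]
finger_gap: 0.0155
finger_force: 59.0
t: 13.57
tool_pos: [0.5827, -0.0618, 0.2994]
tcp_rot: [-2.172, -2.267, 0.002]
wrist_force: [2.0, -1.4, -0.4]
finger_gap: 0.0155
finger_force: 58.9
t: 13.98
tool_pos: [0.5024, -0.2381, 0.2997]
tcp_rot: [-2.174, -2.265, 0.001]
wrist_force: [0.3, 0.2, -1.5]
finger_gap: 0.0153
finger_force: 58.9
t: 14.32
tool_pos: [0.4908, -0.2673, 0.2999]
tcp_rot: [-2.176, -2.263, 0.0]
wrist_force: [0.5, -0.8, -1.0]
finger_gap: 0.0151
finger_force: 58.9
```

```bash
python3 -m jog '[[[0,0,0,3,0],[0,0,0,3.5,0],[0,0,0,3.5,0],[0,0,0,3.5,0],[0,0,0,2.5,0]]]' 60
python3 -m jog '[[[0,0,0,1.6,0],[0,0,0,0.3,0],[0,0,0,0,0],[0,0,0,0,0]]]' 60
python3 -m jog '[[[0,0,0,0.3,0],[0,0,0,0,0]]]' 60
python3 -m jog '[[[0,0,0,0.2,0],[0,0,0,0,0]]]' 60
```

```text
t: 14.73
tool_pos: [0.4906, -0.265, 0.138]
tcp_rot: [-2.172, -2.265, 0.001]
wrist_force: [-0.2, -0.1, -1.1]
finger_gap: 0.0153
finger_force: 58.9
t: 15.07
tool_pos: [0.4922, -0.2667, 0.1228]
tcp_rot: [2.174, 2.267, 0.0]
wrist_force: [-0.3, 0.2, -1.8]
finger_gap: 0.0155
finger_force: 58.9
t: 15.23
tool_pos: [0.4922, -0.2673, 0.1203]
tcp_rot: [2.174, 2.265, 0.001]
wrist_force: [-0.8, 0.6, -1.1]
finger_gap: 0.0153
finger_force: 58.9
t: 15.4
tool_pos: [0.4917, -0.2672, 0.1178]
tcp_rot: [2.175, 2.266, 0.0]
wrist_force: [1.2, -0.5, -1.3]
finger_gap: 0.0151
finger_force: 58.9
```

```bash
python3 -m jog '[[[0,0,0,0.25,0],[0,0,0,0,0]]]' 60
python3 -m jog '[[[0,0,0,0.15,0],[0,0,0,0,0]]]' 60
```

```text
t: 15.57
tool_pos: [0.4914, -0.2671, 0.1147]
tcp_rot: [-2.176, -2.266, 0.0]
wrist_force: [0.8, 0.6, -1.3]
finger_gap: 0.0153
finger_force: 58.9
t: 15.73
tool_pos: [0.4917, -0.2672, 0.1141]
tcp_rot: [2.175, 2.266, 0.0]
wrist_force: [-2.3, 0.6, 7.8]
finger_gap: 0.0153
finger_force: 60.3
```

```bash
python3 -m jog '[[[0.5,0,0,-0.1,0],[1,0,0,0,0],[1,0,0,0,0],[1,0,0,0,0],[1,0,0,0,0]]]' 60
python3 -m jog '[[[1,0,0,-2,0],[1,0,0,-3,0],[1,0,0,-4,0],[1,0,0,-4,0],[1,0,0,-3,0]]]'
python3 -m jog '[[[0,2,0,0,0],[0,4,0,0,0],[0,4,0,0,0],[0,4,0,0,0],[0,2,0,0,0]]]' 40
python3 -m jog '[[[0,0,0,0,0],[0,0,0,0,0],[0,0,0,0,0]]]' 40
python3 - <<'E'
from h import *
d=snap('wrist','w5.png');snap('scene','s5.png'); print(d['s']['tool_pos'],R.from_rotvec(d['s']['tcp_rot']).as_matrix().round(3).tolist(),d['s']['finger_gap'])
E
```

```text
t: 16.15
tool_pos: [0.4915, -0.2671, 0.1142]
tcp_rot: [-2.175, -2.266, 0.0]
wrist_force: [-0.1, -0.3, -0.2]
finger_gap: 0.0747
finger_force: 0.0
t: 16.57
tool_pos: [0.492, -0.2673, 0.2773]
tcp_rot: [2.174, 2.265, 0.001]
wrist_force: [1.9, -1.0, 0.3]
finger_gap: 0.0855
finger_force: 0.0
t: 16.98
tool_pos: [0.4839, -0.1041, 0.2742]
tcp_rot: [-2.173, -2.267, -0.0]
wrist_force: [-0.1, -0.2, -0.6]
finger_gap: 0.0254
finger_force: 0.0
t: 17.23
tool_pos: [0.4852, -0.1075, 0.2744]
tcp_rot: [2.175, 2.267, -0.0]
wrist_force: [0.1, 0.2, 0.2]
finger_gap: 0.0003
finger_force: 0.0
[ 0.48515919 -0.10753932  0.2744132 ] [[-0.041, 0.999, 0.0], [0.999, 0.041, -0.0], [-0.0, 0.0, -1.0]] 0.00027119585866435875
```

View pics/w5.png

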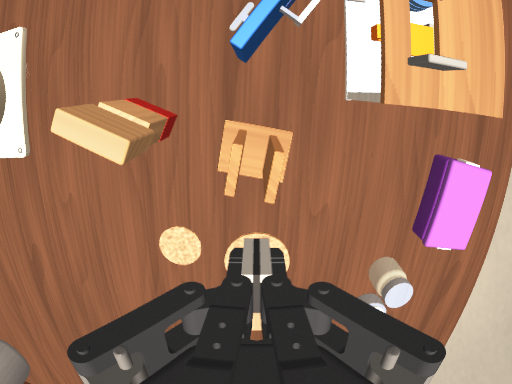

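Run:
```python
from h import *
d=load('w5.png')
for p in [(231,41),(250,49),(243,61),(262,0),(290,1)]: q=onz(d,*p,.122); print(p,q,q[:2]-[.585,.197],np.hypot(*(q[:2]-[.585,.197])))
```

```text
(231, 41) [0.4566 0.0244 0.122 ] [-0.1284 -0.1726] 0.21512164000862394
(250, 49) [0.4738 0.0173 0.122 ] [-0.1112 -0.1797] 0.21132328314693577
(243, 61) [0.468 0.006 0.122] [-0.117 -0.191] 0.2239866067424568
(262, 0) [0.4825 0.065  0.122 ] [-0.1025 -0.132 ] 0.16712345736012044
(290, 1) [0.5076 0.0658 0.122 ] [-0.0774 -0.1312] 0.15232924866879632
```

The stick stands on the coaster (px ~257,320), the door's free end is at px ~(240,50), and the angle comes to about 0.60 rad as expected. The closed fingertips can go behind the door edge.

```bash
python3 -m jog '[[[0,3.1,0.88,0,0],[0,3.1,0.88,0,0],[0,3.1,0.88,0,0],[0,3,0.88,0,0],[0,0,0,0,0]]]' 40
python3 -m jog '[[[0,0,0,3.5,0],[0,0,0,3.5,0],[0,0,0,3.5,0],[0,0,0,2.7,0],[0,0,0,2,0]]]'
python3 -m jog '[[[0,0,0,0,0],[0,0.8,-0.7,0,0],[0,0.8,-0.7,0,0],[0,0,0,0,0]]]'
```

```text
t: 17.75
tool_pos: [0.5166, 0.0199, 0.2744]
tcp_rot: [-2.174, -2.268, -0.003]
wrist_force: [0.8, -0.9, -0.0]
finger_gap: 0.0
finger_force: 0.0
t: 18.17
tool_pos: [0.514, 0.0158, 0.1197]
tcp_rot: [-2.176, -2.263, 0.003]
wrist_force: [1.3, -0.4, 0.0]
finger_gap: 0.0
finger_force: 0.0
t: 18.5
tool_pos: [0.4993, 0.0334, 0.1235]
tcp_rot: [2.175, 2.267, 0.001]
wrist_force: [-1.4, -0.3, -0.3]
finger_gap: -0.0001
finger_force: 0.0
```

```bash
python3 -m jog '[[[0,0.85,-1.1,0,0],[0,0.85,-1.1,0,0],[0,0.85,-1.1,0,0],[0,0.85,-1.1,0,0],[0,0,0,0,0]]]'
python3 -m jog '[[[0,1.1,-0.8,0,0],[0,1.1,-0.8,0,0],[0,1.1,-0.8,0,0],[0,1.1,-0.8,0,0],[0,0,0,0,0]]]'
python3 -m jog '[[[0,1.3,-0.4,0,0],[0,1.3,-0.4,0,0],[0,1.3,-0.4,0,0],[0,1.3,-0.4,0,0],[0,0,0,0,0]]]'
python3 - <<'E'
from h import *
d=snap('side','d6.png'); e=snap('scene','s6.png')
cv2.imwrite('pics/c6.png',np.hstack([cv2.resize(x,(400,400)) for x in (d['color'][90:290,140:340],e['color'][90:290,150:350])])[:,:,::-1])
E
```

```text
t: 18.92
tool_pos: [0.4517, 0.066, 0.1223]
tcp_rot: [-2.172, -2.267, 0.003]
wrist_force: [-0.3, -0.2, -0.5]
finger_gap: -0.0004
finger_force: 0.0
t: 19.33
tool_pos: [0.4198, 0.1084, 0.1223]
tcp_rot: [-2.173, -2.268, 0.001]
wrist_force: [-0.6, 0.5, -0.6]
finger_gap: 0.0005
finger_force: 0.0
t: 19.75
tool_pos: [0.4032, 0.1598, 0.1224]
tcp_rot: [2.173, 2.268, 0.001]
wrist_force: [-0.2, -0.0, -0.6]
finger_gap: -0.0003
finger_force: 0.0
```

View pics/c6.png

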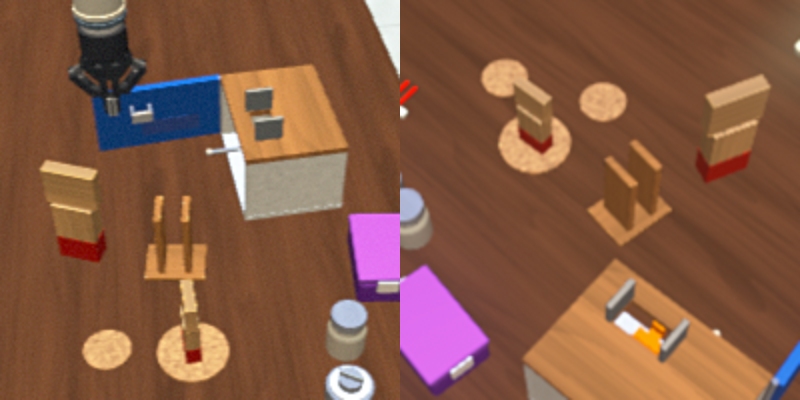

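The door stands about square to the front, and the stick is upright on the large coaster. I back off, rise and hand in.

```bash
python3 -m jog '[[[0,-1,0,0,0],[0,-1.5,0,0,0],[0,0,0,-3,0],[0,0,0,-4,0],[0,0,0,-4,0]]]'
python3 -m jog '[[[0,0,0,-3,0],[0,0,0,0,0],[0,0,0,0,0],[0,0,0,0,0],[0,0,0,0,0]]]'
python3 - <<'E'
from h import *
d=snap('side','d7.png'); x=load('d6.png')['color'].astype(int)
diff=np.abs(d['color'].astype(int)-x).sum(2)>60; diff[:130]=0; print('changed px below arm',diff.sum())
m=cv2.inRange(cv2.cvtColor(d['color'],cv2.COLOR_RGB2HSV),(100,150,80),(120,255,255)); m[:, :170]=0
n,l,s,c=cv2.connectedComponentsWithStats(m); i=1+s[1:,4].argmax(); ys,xs=np.where(l==i)
a=[(float(u),float(ys[xs==u].min())) for u in (xs.min()+4,xs.max()-3)]; p=[onz(d,*q,.122) for q in a]; v=p[0]-p[1]
print(p,'door rad',np.arctan2(-v[0],-v[1])+.05)
print(job_done())
E
```

```text
t: 20.27
tool_pos: [0.4034, 0.1317, 0.2328]
tcp_rot: [-2.176, -2.264, 0.005]
wrist_force: [2.3, 0.8, -0.1]
finger_gap: -0.0002
finger_force: 0.0
t: 20.68
tool_pos: [0.4034, 0.1327, 0.2611]
tcp_rot: [-2.175, -2.265, 0.004]
wrist_force: [0.0, -0.6, -0.3]
finger_gap: 0.0001
finger_force: 0.0
changed px below arm 889
[array([0.3877, 0.1869, 0.122 ]), array([0.5771, 0.2062, 0.122 ])] door rad 1.5192461106432211
the job is handed in; nothing more can be done
None
```

The job is handed in at about 21 s: the door measures about 1.52 rad open, the stick stands upright on the large coaster, and the bento, jar, timer and chopsticks were not touched as far as I could see; no verdict came back.

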